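# Drain a washed baffle filter over the drip pan

## Task

Take the baffle grease filter (the panel with the parallel baffles and the folded handle) out of the draining rack: slide it straight up by its edge until it is clear of the rack, then turn it a quarter turn so that its handle end is uppermost, its drain-hole end lowest and its baffles run upright. Finish holding it still like that in the gripper, the lower end over the middle of the drip pan and at least 50 mm above the pan's rim, touching nothing else; do not put it down or let go. Leave the other panels, the pan and everything else where they are.

Things in the scene. Friction and masses are not known exactly. Their poses are not given: they have to be found in the camera images.
- filter: baffle grease filter: metal panel 250 x 180 x 20 mm, 0.45 kg, the tallest in the rack. Frame rails 24 mm wide; baffle bars inside run along its length, 4 mm recessed. A dark U-shaped handle lies flush beside the end that starts at the left (no grip); the other end rail has drain holes. Origin at its centre; x along the length to the handle end, y across the thickness, z up at the start
- filter_handle_end (a point): middle of the filter's handle end, 125 mm from its centre
- filter_drain_end (a point): middle of the filter's drain end (the end with the holes), 125 mm from its centre on the other side
- rack: fixed wire draining rack, origin on the bench under its middle. Three upright slots along its y, 75 mm apart in its x, each 24 mm wide between two wire hoops 156 mm long, tops 110 mm above the bench. One panel stands in each slot (in any order) on the bed 17 mm above the bench, long edge down, its x along the rack's y, ends sticking out past the hoops
- drip_pan: shallow rectangular steel drip pan, 325 mm (its x) by 176 mm (its y), rim 40 mm above the bench, loose, standing left of the rack; origin centre of its underside
- baking_tray: bystander in the rack: plain steel tray with a smooth sheet and 20 mm rim, 230 mm long, 160 mm high, 20 mm thick; origin at its centre
- mesh_filter: bystander in the rack: framed panel with square wire mesh, no baffles and no handle, 230 mm long, 160 mm high, 20 mm thick; origin at its centre
- spray_bottle: bystander: white trigger spray bottle, 72 mm across and 200 mm tall, standing near the back of the bench; origin centre of its underside
- scrub_brush: bystander: wooden block scrubbing brush, 150 x 50 x 45 mm, lying bristles down on the bench between the robot and the drip pan; origin under its middle
- tub: bystander: squat jar, 90 mm across and 110 mm tall, standing near the back of the bench; origin centre of its underside
- ladle: bystander: steel serving spoon, 280 mm long, lying on the bench left of the drip pan; origin under its middle

How it is judged:
By the outcome, as a careful person would: the job done as asked, in the order asked, and still so for the second after the job is handed in, while the arm keeps its last pose, push and grip.
It also fails if it takes over 42 s, if anything falls off the work surface, if the arm or the gripper's body presses on something with over 40 N, if the wrist force passes 120 N, or if a joint passes its speed limit or range.

## Robot

A 7-joint arm with a two-finger parallel gripper is mounted at the origin on the work surface. World frame = base frame: x ahead of the robot, y to its left, z up, the work surface at z = 0. Lengths are in m, angles in rad, forces in N, time in s.
With the tool pointing down it reaches from about 0.4 to 0.85 m from the base axis. Payload 10.4 kg.
Tool frame: the origin (TCP) lies at the very end of the fingers, on their centre line; the grasp point (between the pads) lies 19 mm behind it (manip.grip_point_offset is the distance from the TCP to the grasp point, in m); z points along the fingers, y is the line along which they close (so a half turn about z gives the same grasp; the last joint's range is limited). The gripper opens to 85 mm and grips with 20 to 120 N. Pads are 22 mm wide; open, the fingers measure 114 mm over their backs; the gripper's body (76 mm by 85 mm) begins 54 mm behind the grasp point. The pads swing forward as they close: fully open they stand 13 mm farther back than shut.
Start: joints at [-1.365, 0.332, -0.065, 1.46, 0.022, 1.35, -0.088], TCP at [0.142, 0.609, 0.231] pointing down, gripper open.
Joint ranges: [-2.6, 2.6], [-0.5, 2.12], [-1.47, 1.34], [0.16, 2.42], [-1.27, 4.41], [0.06, 2.06], [-2.6, 2.6]. Speed limits (rad/s): [2.22, 2.22, 2.79, 2.79, 3.14, 3.14, 3.14].

## Interface

Orientations are given as a unit quaternion [x, y, z, w].
In Python, from workcell import manip gives the robot as it stands. The module is installed in compiled form; this text tells all that it offers.
- The arm moves only by the tool step_arm, never from a script. Its argument "moves" is a list of rows, each a list of 7 numbers: the closure, from 0 (fully open) to 1 (shut), then the shift along the world's x, y, z in mm, then the turn, a rotation vector about the world's x, y, z in rad. In form: [[grip, tx, ty, tz, ax, ay, az], ...]. A call has 1 to 10 rows; each row is the pose to reach, as a shift and turn from the pose commanded when the call began; what a row does not reach only later rows make up. A row lasts 1/10 s, in which the tool goes at most 50 mm and 8.59 degrees, less where a joint would pass 70% of its speed; a pose out of reach is approached as far as the arm can. A call with a gripper value outside its range is refused whole. The fingers move at their own pace and stop on an object; "grip_force" is the grip in N (left out, the last holds). Time passes only in rows, so rows that repeat a pose let the fingers close. It gives the time, the measured TCP pose, the force, the opening and the grip force at its end, in the units of the state.
- manip.get_obs(): the state, without advancing time (a new reading comes with each control period).
- manip.camera(name): name is "scene" or "side" or "wrist"; returns a dict with "image" (480x640x3 uint8, blue, green, red), "K" (3x3 intrinsics, pixels), "rvec" (rotation vector, rad) and "tvec" (3), from world to camera coordinates, as OpenCV has them; the wrist camera has in their place "mount" (4x4, takes a point from camera to tool coordinates, whose origin is the TCP and whose axes are the flange's). Camera axes: x right, y down, z forward; pixel columns grow to the right and rows downward; lengths in m; the calibration is good to about 2 mm. A picture is of the moment at which its call begins: read the wrist's pose just before it. There is no depth.
- manip.hand_in(): hands the job in; it is judged then, once.
The state is a dict: "clock": time; "joint_pos": joint angles; "joint_velocities": joint speeds; "tau": joint torques, N m; "position": TCP position; "ee_rot": TCP orientation; "ft_force": force on the tool from outside, world axes, zero at the start; "torque": the same for the moment, N m; "grip_width": opening from 0.0 (shut) to 1.0 (fully open); "grasp_force": force on a finger pad.
Only numpy, scipy, OpenCV 4.12 (cv2) and the standard library are available. Lean on these libraries where they do the work, as an engineer would, in place of code of your own. Each camera call takes 0.05 s, during which the arm holds its last target. There are 200 camera calls.

## Working session

There is one attempt and no reset: what is moved stays moved. The work goes in short steps, Python scripts to look and compute and a tool call to move; the robot and the scene stay as the last step left them, time stands still between calls to the robot, and variables do not carry over. Pictures are saved under pics/ and viewed, at most 10 in all, crops included, and the job is handed in when it is done.

Besides the shell and the picture viewer there is one more tool, called as a command line: name --pt "numbers of a row" for each row, then --argument value for the rest. step_arm: Moves the arm, as the interface text tells. Its arguments: {"type":"object","properties":{"moves":{"type":"array","items":{"type":"array","items":{"type":"number"}}},"grip_force":{"type":"number"}},"required":["moves"]}

```bash
mkdir -p pics
cat > h.py <<'E'
from workcell import manip
import numpy as np, cv2
from scipy.spatial.transform import Rotation as R
def cam(n):
    o=manip.get_obs(); c=manip.camera(n)
    if n=="wrist":
        T=np.eye(4);T[:3,:3]=R.from_quat(o["ee_rot"]).as_matrix();T[:3,3]=o["position"]
        M=T@np.array(c["mount"]); Rc=M[:3,:3]; C=M[:3,3]
    else:
        Rc=cv2.Rodrigues(np.array(c["rvec"],float))[0].T; C=-Rc@np.array(c["tvec"]).ravel()
    return c["image"],np.array(c["K"]),Rc,C
def ray(K,Rc,p): return Rc@np.linalg.inv(K)@np.array([p[0],p[1],1.])
def onz(K,Rc,C,p,z):
    d=ray(K,Rc,p); return C+d*(z-C[2])/d[2]
def proj(K,Rc,C,P):
    q=K@(Rc.T@(np.array(P)-C)); return q[:2]/q[2]
E
python3 - <<'E'
from h import *
for n in("scene","side","wrist"):
    im,K,Rc,C=cam(n); cv2.imwrite(f"pics/{n}0.png",im); np.savez(f"{n}0.npz",im=im,K=K,Rc=Rc,C=C); print(n,C.round(3),Rc[:,2].round(2))
o=manip.get_obs();print(o["position"],o["ee_rot"],o["clock"])
E
```

```text
scene [ 0.999 -0.64   1.247] [-0.31  0.49 -0.81]
side [0.449 1.225 0.729] [ 0.1  -0.87 -0.48]
wrist [0.062 0.627 0.372] [ 0.31 -0.07 -0.95]
[0.14169602 0.6084395  0.23071968] [ 1.14142310e-01  9.93464270e-01 -5.25374092e-04 -3.64891325e-05] 0.15
```

View pics/scene0.png

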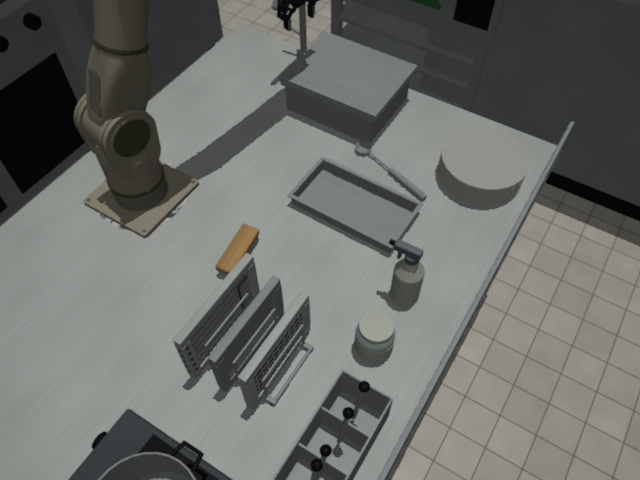

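View pics/side0.png

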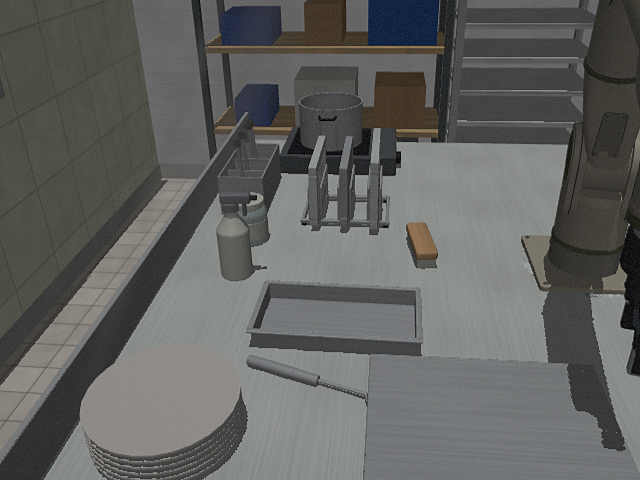

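The scene view shows the three panels around (180-310, 260-400). The panel nearest the robot has slats, with a dark handle near (240,290) and holes near (187,360). The pan is around (355,205), the bottle at (407,280), the tub at (375,335) and the brush at (238,250). In the side view the tallest panel is the right one, at (376,180). I'll zoom in.

Run:
```python
import cv2,numpy as np
a=cv2.imread("pics/scene0.png")[245:415,160:325]; b=cv2.imread("pics/side0.png")[120:240,290:400]
a=cv2.resize(a,None,fx=3.4,fy=3.4,interpolation=3)[:578]; b=cv2.resize(b,None,fx=2.1,fy=2.1,interpolation=3)
o=np.zeros((578,800,3),np.uint8); o[:a.shape[0],:a.shape[1]]=a; w=min(b.shape[1],800-a.shape[1]-5)
o[:b.shape[0],a.shape[1]+5:a.shape[1]+5+w]=b[:,:w]; cv2.imwrite("pics/z0.png",cv2.convertScaleAbs(o,alpha=1.4))
```

```text
(no output)
```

View pics/z0.png

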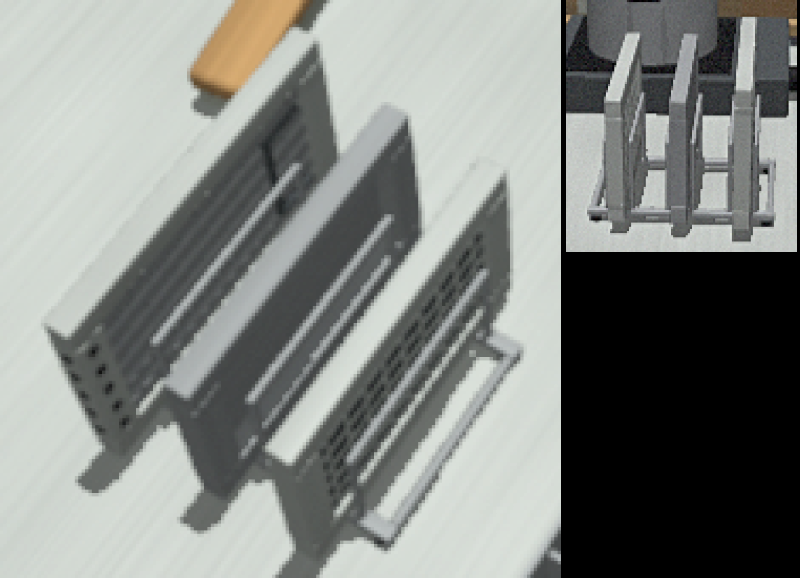

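The zoom confirms it: the panel nearest the robot has lengthwise baffles, the dark U handle at its left end and the drain holes at its right end. It is also the tallest, and its top-face corners are at crop (45,323), (75,343), (322,45) and (300,32). Next I'll measure it, the pan and the neighbours.

Run:
```python
from h import *
d=np.load("scene0.npz");s=np.load("side0.npz")
f=lambda p,z:onz(d["K"],d["Rc"],d["C"],p,z)
cr=lambda p:(p[0]/3.4+160,p[1]/3.4+245)
P=[f(cr(p),.197)[:2] for p in((45,323),(75,343),(322,45),(300,32))]
print("filter top",np.round(P,3)); P=np.array(P)
print("len",np.linalg.norm(P[0]-P[3]),np.linalg.norm(P[1]-P[2]),"wid",np.linalg.norm(P[0]-P[1]),"c",P.mean(0))
P2=np.array([f(cr(p),.177)[:2] for p in((168,385),(188,398),(408,118),(388,103))]);print("mid",P2.round(3))
Q=np.array([f(p,.04)[:2] for p in((322,159),(420,207),(395,250),(289,197))]);print("pan rim",Q.round(3),Q.mean(0),np.linalg.norm(Q-np.roll(Q,-1,0),axis=1))
g=lambda p,z:onz(s["K"],s["Rc"],s["C"],p,z)
Q2=np.array([g(p,.04)[:2] for p in((264,283),(422,289),(422,353),(248,334))]);print("pan side view",Q2.round(3),Q2.mean(0))
b=lambda p,z:g((290+(p[0]-566)/2.1,120+p[1]/2.1),z)
print("filter left end side view",b((738,98),.197)[:2],b((756,98),.197)[:2])
print("bottle/tub/brush",f((405,300),.0)[:2],f((373,360),0)[:2],f((238,248),.045)[:2])
# refine filter in side image: bright-top mask not needed; reproject predicted corners
c=P.mean(0);print("proj side",[proj(s["K"],s["Rc"],s["C"],[*p,.197]).round(1) for p in P])
```

```text
filter top [[ 0.472 -0.358]
 [ 0.495 -0.359]
 [ 0.495 -0.113]
 [ 0.477 -0.112]]
len 0.2460908391487626 0.24593647744502978 wid 0.02320545221008781 c [ 0.48474034 -0.23543501]
mid [[ 0.549 -0.346]
 [ 0.564 -0.346]
 [ 0.565 -0.12 ]
 [ 0.548 -0.117]]
pan rim [[0.382 0.346]
 [0.699 0.334]
 [0.707 0.174]
 [0.381 0.178]] [0.54240566 0.25802535] [0.3165349  0.16023006 0.32626655 0.16740925]
pan side view [[0.696 0.186]
 [0.369 0.185]
 [0.377 0.387]
 [0.693 0.357]] [0.53362304 0.27859784]
filter left end side view [ 0.4820019  -0.08075958] [ 0.46223558 -0.08177056]
bottle/tub/brush [0.78884186 0.08003983] [ 0.79890479 -0.10127189] [ 0.3675462  -0.03325561]
proj side [array([378.9, 128. ]), array([370.3, 127.8]), array([366.9, 161.4]), array([374.5, 161.7])]
```

Measured: filter top centre at about (0.483, -0.235, 0.197), measured length 246 mm, running along y. The neighbour is about 73 mm farther in x, which fits the 75 mm spacing. Pan centre is about (0.54, 0.265). First I'll raise the arm and swing toward the rack.

step_arm --pt "0 0 0 100 0 0 0" --pt "0 0 0 200 0 0 0" --pt "0 0 0 200 0 0 0" --pt "0 0 0 200 0 0 0" --pt "0 250 -150 200 0 0 -0.6" --pt "0 250 -150 200 0 0 -0.6" --pt "0 250 -150 200 0 0 -0.6" --pt "0 250 -150 200 0 0 -0.6" --pt "0 250 -150 200 0 0 -0.6" --pt "0 250 -150 200 0 0 -0.6" --grip_force 100

```text
clock: 1.15
position: [0.394, 0.4566, 0.4313]
ee_rot: [0.404, 0.915, -0.0, 0.0]
ft_force: [0.3, 0.7, -0.0]
grip_width: 1.0
grasp_force: 0.0
```

```bash
python3 -c "
from h import *
o=manip.get_obs();print(o['clock'],o['position'].round(3) if hasattr(o['position'],'round') else o['position'],np.round(o['ee_rot'],3),np.round(o['joint_pos'],3))"
```

```text
1.15 [0.394 0.457 0.431] [ 0.404  0.915 -0.     0.   ] [-1.065  0.266  0.176  1.14  -0.046  1.74  -0.163]
```

step_arm --pt "0 100 -100 0 0 0 -0.2" --pt "0 170 -250 0 0 0 -0.4" --pt "0 170 -250 0 0 0 -0.5" --pt "0 170 -250 0 0 0 -0.6" --pt "0 170 -250 0 0 0 -0.74" --pt "0 170 -250 0 0 0 -0.74" --pt "0 170 -250 0 0 0 -0.74" --pt "0 150 -400 0 0 0 -0.74" --pt "0 150 -400 0 0 0 -0.74" --pt "0 150 -400 0 0 0 -0.74"

```text
clock: 2.15
position: [0.5414, 0.0583, 0.431]
ee_rot: [0.706, 0.708, -0.0, -0.0]
ft_force: [0.6, -0.5, 0.1]
grip_width: 1.001
grasp_force: 0.0
```

step_arm --pt "0.4 -60 -290 0 0 0 0" --pt "0.4 -60 -290 0 0 0 0" --pt "0.4 -60 -290 0 0 0 0" --pt "0.4 -60 -290 0 0 0 0" --pt "0.4 -60 -290 -40 0 0 0" --pt "0.4 -60 -290 -40 0 0 0" --pt "0.4 -60 -290 -40 0 0 0" --pt "0.4 -60 -290 -40 0 0 0" --pt "0.4 -60 -290 -40 0 0 0"

```text
clock: 3.05
position: [0.4825, -0.2288, 0.3915]
ee_rot: [0.706, 0.708, 0.0, -0.0]
ft_force: [-0.5, 0.3, 0.4]
grip_width: 0.6
grasp_force: 0.0
```

Run:
```python
from h import *
o=manip.get_obs();print(o['clock'],np.round(o['position'],4),np.round(o['ee_rot'],3),np.round(o['joint_pos'],3),o['grip_width'])
im,K,Rc,C=cam("wrist"); cv2.imwrite("pics/w1.png",im); np.savez("w1.npz",im=im,K=K,Rc=Rc,C=C)
```

```text
3.05 [ 0.4825 -0.2288  0.3915] [ 0.706  0.708  0.    -0.   ] [-0.314  0.09   0.738  1.446 -0.061  1.628  0.422] 0.6001867869608203
```

View pics/w1.png

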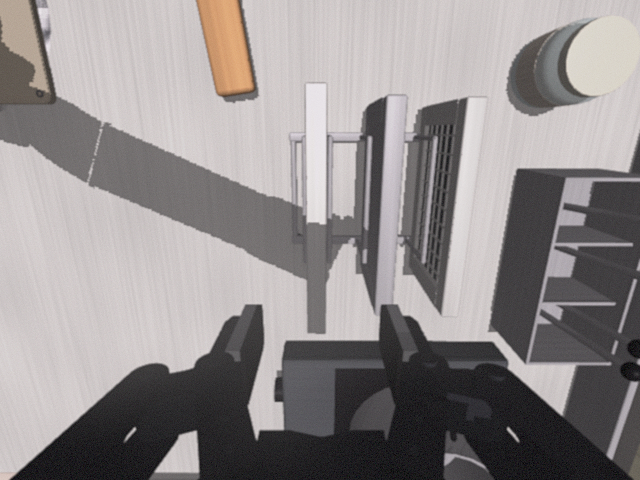

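The wrist view shows the filter's top edge from (306..327, 83) to (307..326, 333). I'll turn these into points, and also estimate the arm's link lengths so I can check that the final pose is reachable.

Run:
```python
from h import *
d=np.load("w1.npz")
P=np.array([onz(d["K"],d["Rc"],d["C"],p,.197)[:2] for p in((306,83),(327,83),(326,333),(307,333))]);print(P.round(4),P.mean(0))
# FK hypothesis: S-R-S, j1 about -z; fit shoulder h, L1, L2, L3
J=[([-1.365,.332,-.065,1.46,.022,1.35,-.088],[.1417,.6084,.2307]),([-1.065,.266,.176,1.14,-.046,1.74,-.163],[.394,.4566,.4313]),([-.314,.09,.738,1.446,-.061,1.628,.422],[.4825,-.2288,.3915])]
from scipy.optimize import least_squares
rz=lambda a:R.from_euler('z',a);ry=lambda a:R.from_euler('y',a)
def fk(q,p,s):
    A=rz(s[0]*q[0]);x=np.array([0,0,p[0]]);A=A*ry(q[1]);A=A*rz(s[1]*q[2]);x=x+A.apply([p[4],0,p[1]]);A=A*ry(q[3]);A=A*rz(s[2]*q[4]);x=x+A.apply([p[5],0,p[2]]);A=A*ry(q[5]);x=x+A.apply([p[6],0,p[3]]);return x,A*rz(s[3]*q[6])
for s1 in(1,-1):
  for s2 in(1,-1):
    s=(-1,s1,s2,-1)
    r=least_squares(lambda p:np.concatenate([fk(q,p,s)[0]-t for q,t in J]+[.01*p[4:]]),[.3,.4,.4,.2,0,0,0])
    print(s,r.x.round(3),r.cost,[fk(q,r.x,s)[1].as_matrix()[:,1].round(2) for q,_ in J])
```

```text
[[ 0.468  -0.1102]
 [ 0.4861 -0.1101]
 [ 0.4871 -0.3564]
 [ 0.4666 -0.3564]] [ 0.47696722 -0.23328306]
(-1, 1, 1, -1) [217.267   4.288   0.469 220.008  -0.643   1.218   0.396] 0.04582852409740227 [array([-0.94,  0.35,  0.  ]), array([-0.87,  0.49,  0.  ]), array([-0.99,  0.1 , -0.  ])]
(-1, 1, -1, -1) [-4.303  2.52   0.454 -2.431 -0.236  0.264  0.357] 0.018109965203112494 [array([-0.94,  0.34, -0.04]), array([-0.88,  0.47,  0.09]), array([-0.99,  0.09,  0.11])]
(-1, -1, 1, -1) [ 0.226  0.387  0.488  0.251 -0.002  0.002 -0.022] 0.001889105392185564 [array([-0.97,  0.23,  0.04]), array([-0.66,  0.75, -0.09]), array([ 0.  ,  0.99, -0.11])]
(-1, -1, -1, -1) [1.7210e+01 3.8500e-01 4.9100e-01 1.7199e+01 2.9000e-02 2.8000e-02
 1.2000e-02] 0.002425724055299325 [array([-0.97,  0.23, -0.  ]), array([-0.67,  0.74, -0.  ]), array([-0.,  1.,  0.])]
```

Filter centre by wrist view is (0.477, -0.233), which agrees with the other views. I'll descend with the fingers part open, then grip the middle of the top rail.

step_arm --pt "0.4 -5 -4 -50 0 0 0" --pt "0.4 -5 -4 -100 0 0 0" --pt "0.4 -5 -4 -140 0 0 0" --pt "0.4 -5 -4 -165 0 0 0" --pt "0.4 -5 -4 -190 0 0 0" --pt "0.4 -5 -4 -210 0 0 0" --pt "0.4 -5 -4 -225 0 0 0" --pt "0.4 -5 -4 -225 0 0 0" --pt "0.4 -5 -4 -225 0 0 0"

```text
clock: 4.0
position: [0.4777, -0.2331, 0.1669]
ee_rot: [0.706, 0.708, 0.0, 0.0]
ft_force: [0.8, -1.0, 0.4]
grip_width: 0.603
grasp_force: 0.0
```

Run:
```python
from h import *
o=manip.get_obs();print(o['clock'],np.round(o['position'],4),np.round(o['joint_pos'],3),o['grip_width'],o['ft_force'])
im,K,Rc,C=cam("wrist"); cv2.imwrite("pics/w2.png",im); np.savez("w2.npz",im=im,K=K,Rc=Rc,C=C)
```

```text
4.0 [ 0.4777 -0.2331  0.1669] [-0.277  0.198  0.727  1.826 -0.143  1.17   0.5  ] 0.603116524141746 [ 0.83727375 -0.99534019  0.41095488]
```

View pics/w2.png

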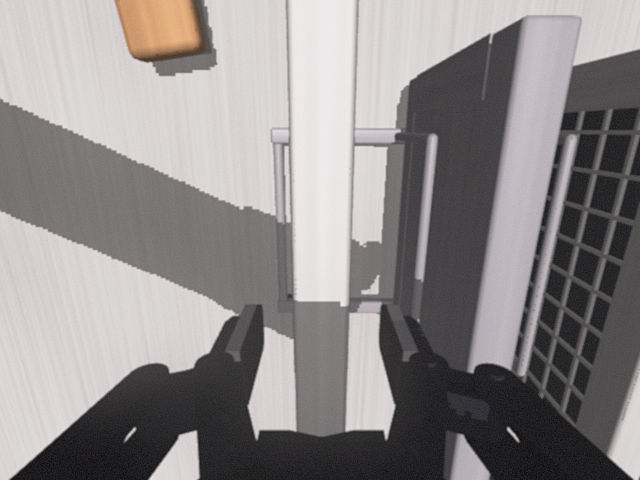

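The filter edge (columns 294–350 near the fingers) is centred between the pads at about columns 262 and 382, and nothing is touching. I'll close and then lift straight up slowly.

step_arm --pt "1 0 0 0 0 0 0" --pt "1 0 0 0 0 0 0" --pt "1 0 0 0 0 0 0" --pt "1 0 0 0 0 0 0" --pt "1 0 0 0 0 0 0" --pt "1 0 0 0 0 0 0" --grip_force 110

```text
clock: 4.65
position: [0.4776, -0.2339, 0.1674]
ee_rot: [0.706, 0.708, 0.001, 0.001]
ft_force: [-0.5, 0.9, 6.9]
grip_width: 0.211
grasp_force: 107.8
```

step_arm --pt "1 0 0 4 0 0 0" --pt "1 0 0 12 0 0 0" --pt "1 0 0 24 0 0 0" --pt "1 0 0 38 0 0 0" --pt "1 0 0 54 0 0 0" --pt "1 0 0 70 0 0 0" --pt "1 0 0 86 0 0 0" --pt "1 0 0 102 0 0 0" --pt "1 0 0 118 0 0 0" --pt "1 0 0 135 0 0 0"

```text
clock: 5.65
position: [0.4767, -0.2341, 0.3031]
ee_rot: [0.707, 0.708, 0.0, 0.0]
ft_force: [0.5, 0.3, -2.8]
grip_width: 0.216
grasp_force: 107.6
```

Run:
```python
from h import *
o=manip.get_obs();print(o['clock'],np.round(o['position'],4),np.round(o['joint_pos'],3),o['grip_width'],o['ft_force'],o['torque'],o['grasp_force'])
```

```text
5.65 [ 0.4767 -0.2341  0.3031] [-0.312  0.089  0.739  1.628 -0.061  1.447  0.434] 0.21644833197556326 [ 0.49798437  0.25868307 -2.80929915] [ 0.02724527 -0.01953589 -0.05412336] 107.56670951843262
```

The filter is lifted with a firm grip. I'll keep going straight up until it is well clear, then move toward the pan and start the turn.

step_arm --pt "1 0 0 20 0 0 0" --pt "1 0 0 40 0 0 0" --pt "1 0 0 60 0 0 0" --pt "1 0 0 80 0 0 0" --pt "1 0 0 100 0 0 0" --pt "1 0 0 120 0 0 0" --pt "1 0 0 140 0 0 0" --pt "1 0 0 140 0 0 0"

```text
clock: 6.45
position: [0.4772, -0.2345, 0.4444]
ee_rot: [0.707, 0.708, 0.001, 0.002]
ft_force: [0.6, -0.1, -3.5]
grip_width: 0.214
grasp_force: 107.7
```

Run:
```python
from h import *
o=manip.get_obs();print(o['clock'],np.round(o['position'],4),np.round(o['ee_rot'],3),np.round(o['joint_pos'],4))
```

```text
6.45 [ 0.4772 -0.2345  0.4444] [0.707 0.708 0.001 0.002] [-0.3035  0.0981  0.7553  1.3322 -0.0688  1.7331  0.4394]
```

step_arm --pt "1 10 30 0 0.07 0 0" --pt "1 20 60 0 0.14 0 0" --pt "1 30 90 0 0.21 0 0" --pt "1 40 120 0 0.28 0 0" --pt "1 50 150 0 0.35 0 0" --pt "1 60 180 0 0.42 0 0" --pt "1 70 210 0 0.49 0 0" --pt "1 80 240 0 0.56 0 0" --pt "1 80 240 0 0.56 0 0"

```text
clock: 7.35
position: [0.5571, 0.0092, 0.4393]
ee_rot: [0.678, 0.681, 0.195, -0.198]
ft_force: [-0.3, -0.2, -3.9]
grip_width: 0.218
grasp_force: 107.9
```

Run:
```python
from h import *
o=manip.get_obs();print(o['clock'],np.round(o['position'],4),np.round(o['ee_rot'],3),np.round(o['joint_pos'],4),o['grip_width'])
```

```text
7.35 [0.5571 0.0092 0.4393] [ 0.678  0.681  0.195 -0.198] [-0.3073  0.2332  0.6682  1.321  -0.6864  1.8086  0.2581] 0.21822678344903323
```

```bash
cat > ik.py <<'E'
from h import *
from scipy.optimize import least_squares
J=[([-1.365,.332,-.065,1.46,.022,1.35,-.088],[.1417,.6084,.2307]),([-1.065,.266,.176,1.14,-.046,1.74,-.163],[.394,.4566,.4313]),([-.314,.09,.738,1.446,-.061,1.628,.422],[.4825,-.2288,.3915]),([-.277,.198,.727,1.826,-.143,1.17,.5],[.4777,-.2331,.1669]),([-.312,.089,.739,1.628,-.061,1.447,.434],[.4767,-.2341,.3031]),
([-.3035,.0981,.7553,1.3322,-.0688,1.7331,.4394],[.4772,-.2345,.4444]),([-.3073,.2332,.6682,1.321,-.6864,1.8086,.2581],[.5571,.0092,.4393])]
rz=lambda a:R.from_euler('z',a);ry=lambda a:R.from_euler('y',a)
def fk(q,p):
    A=rz(-q[0]);x=np.array([0,0,p[0]])+A.apply([0,p[7],0]);A=A*ry(q[1])*rz(-q[2]);x=x+A.apply([p[4],p[8],p[1]]);A=A*ry(q[3])*rz(-q[4]);x=x+A.apply([p[5],p[9],p[2]]);A=A*ry(q[5]);x=x+A.apply([p[6],0,p[3]]);return x,A*rz(-q[6])*rz(np.pi/2)
r=least_squares(lambda p:np.concatenate([fk(q,p)[0]-t for q,t in J]+[.002*p[4:]]),[.35,.4,.4,.25,0,0,0,0,0,0]);P=r.x
lo=np.array([-2.6,-.5,-1.47,.16,-1.27,.06,-2.6]);hi=np.array([2.6,2.12,1.34,2.42,4.41,2.06,2.6])
q0=np.array(J[-1][0])
def ik(pos,Rt,q0=q0):
    f=lambda q:np.concatenate([10*(fk(q,P)[0]-pos),(Rt.inv()*fk(q,P)[1]).as_rotvec()*3,.01*(q-q0)])
    s=least_squares(f,np.clip(q0,lo+.06,hi-.06),bounds=(lo+.05,hi-.05));q=s.x
    return q,np.linalg.norm(fk(q,P)[0]-pos),np.degrees((Rt.inv()*fk(q,P)[1]).magnitude())
def Rt(yaw): # tool z horizontal at yaw, tool x up
    z=np.array([np.cos(yaw),np.sin(yaw),0]);x=np.array([0,0,1.]);return R.from_matrix(np.c_[x,np.cross(z,x),z])
E
python3 - <<'E'
from ik import *
print(P.round(3),r.cost,R.from_quat([.678,.681,.195,-.198]).as_matrix().round(2).tolist(),fk(q0,P)[1].as_matrix().round(2).tolist())
for z in(.28,.36,.44):
  for y in(60,75,90,105,120,135):
    a=np.radians(y);d=np.array([np.cos(a),np.sin(a),0]);pos=np.array([.54,.262,z])-.059*d
    q,e,g=ik(pos,Rt(a));print(z,y,round(e*1000,1),round(g,1),q.round(2))
E
```

```text
[ 0.259  0.449  0.491  0.343  0.001  0.     0.002 -0.022 -0.023 -0.001] 2.3776005877446137e-07 [[-0.0, 1.0, -0.01], [0.85, 0.01, 0.53], [0.53, -0.0, -0.85]] [[-0.0, 1.0, -0.0], [0.85, 0.0, 0.53], [0.53, -0.0, -0.85]]
0.28 60 37.0 14.7 [-1.22 -0.45  1.29  2.33 -1.22  0.86  0.52]
0.28 75 0.0 0.0 [ 1.16  0.71 -1.12  2.09 -1.22  1.03  0.81]
0.28 90 0.0 0.0 [ 0.67  0.62 -0.6   1.85 -1.22  1.45  0.76]
0.28 105 0.0 0.0 [ 0.28  0.71 -0.21  1.59 -1.22  1.77  0.72]
0.28 120 0.0 0.0 [ 0.11  0.86 -0.08  1.3  -1.18  2.01  0.66]
0.28 135 0.0 0.0 [ 0.33  1.15 -0.78  0.96 -0.68  2.01  0.34]
0.36 60 21.2 11.9 [-1.24 -0.45  1.29  2.23 -1.22  0.94  0.46]
0.36 75 36.4 9.0 [-1.25 -0.45  1.29  2.22 -1.22  1.01  0.47]
0.36 90 0.0 0.0 [ 0.79  0.53 -0.75  1.82 -1.22  1.45  0.61]
0.36 105 0.0 0.0 [ 0.37  0.61 -0.33  1.56 -1.22  1.77  0.58]
0.36 120 0.0 0.0 [ 0.17  0.77 -0.19  1.27 -1.19  2.01  0.51]
0.36 135 0.0 0.0 [ 0.37  1.11 -0.94  0.93 -0.67  2.01  0.18]
0.44 60 16.9 10.1 [-1.04 -0.45  1.03  2.16 -1.22  0.93  0.28]
0.44 75 16.0 4.7 [-1.28 -0.45  1.29  2.11 -1.22  1.08  0.38]
0.44 90 0.0 0.0 [ 0.92  0.46 -0.92  1.76 -1.22  1.46  0.45]
0.44 105 0.0 0.0 [ 0.48  0.55 -0.48  1.5  -1.22  1.76  0.42]
0.44 120 0.0 0.0 [ 0.24  0.71 -0.3   1.22 -1.21  2.01  0.36]
0.44 135 0.0 0.0 [ 0.4   1.1  -1.1   0.86 -0.65  2.01  0.01]
```

The kinematic fit predicts all measured poses well (residual cost 2e-7). It says a horizontal tool yawed about 100° with the TCP at (0.55, 0.204, 0.34) is inside the joint ranges. I'll continue the turn toward that.

step_arm --pt "1 0 15 0 0.06 0.005 0.01" --pt "1 0 30 0 0.12 0.011 0.02" --pt "1 0 50 0 0.18 0.016 0.029" --pt "1 0 70 0 0.24 0.021 0.038" --pt "1 0 90 0 0.3 0.026 0.047" --pt "1 0 110 0 0.36 0.031 0.057" --pt "1 0 130 0 0.42 0.037 0.066" --pt "1 0 150 0 0.48 0.042 0.076" --pt "1 -4 170 0 0.54 0.047 0.085" --pt "1 -7 190 0 0.6 0.052 0.095"

```text
clock: 8.35
position: [0.5496, 0.196, 0.4404]
ee_rot: [0.564, 0.617, 0.361, -0.413]
ft_force: [0.8, 0.2, -4.1]
grip_width: 0.212
grasp_force: 108.2
```

Run:
```python
from ik import *
o=manip.get_obs();print(o['clock'],np.round(o['position'],4),np.round(o['joint_pos'],3),o['grip_width'],o['ft_force'],o['torque'])
Rn=R.from_quat(o['ee_rot']);print(Rn.as_matrix().round(3)); print("togo",(Rt(np.radians(100))*Rn.inv()).as_rotvec().round(3))
```

```text
8.35 [0.5496 0.196  0.4404] [-0.298  0.284  0.515  1.561 -1.223  1.781  0.34 ] 0.21216384272116234 [ 0.75930412  0.15765763 -4.12969925] [-1.86649529 -0.19696154 -0.04773148]
[[-0.023  0.994 -0.104]
 [ 0.398  0.104  0.912]
 [ 0.917 -0.02  -0.398]]
togo [0.408 0.037 0.065]
```

step_arm --pt "1 0 0 -5 0.04 0.004 0.007" --pt "1 0 1 -10 0.08 0.008 0.014" --pt "1 0 2 -15 0.12 0.011 0.02" --pt "1 0 3 -20 0.16 0.015 0.026" --pt "1 0 4 -25 0.2 0.018 0.033" --pt "1 0 5 -30 0.24 0.022 0.039" --pt "1 0 6 -35 0.28 0.026 0.045" --pt "1 0 7 -40 0.32 0.03 0.052" --pt "1 0 7 -45 0.36 0.033 0.058" --pt "1 0 7 -50 0.4 0.037 0.065"

```text
clock: 9.35
position: [0.5497, 0.2024, 0.39]
ee_rot: [0.457, 0.544, 0.452, -0.539]
ft_force: [-0.8, -0.4, -4.0]
grip_width: 0.215
grasp_force: 108.4
```

Run:
```python
from ik import *
o=manip.get_obs();print(o['clock'],np.round(o['position'],4),np.round(o['joint_pos'],3),o['grip_width'],o['ft_force'],o['torque'])
Rn=R.from_quat(o['ee_rot']);print(Rn.as_matrix().round(3)); print("togo",(Rt(np.radians(100))*Rn.inv()).as_rotvec().round(3))
for n in("scene","side"):
    im,K,Rc,C=cam(n); cv2.imwrite(f"pics/{n}3.png",im); np.savez(f"{n}3.npz",im=im,K=K,Rc=Rc,C=C)
```

```text
9.35 [0.5497 0.2024 0.39  ] [ 0.45   0.518 -0.392  1.632 -1.256  1.708  0.542] 0.21511562159956846 [-0.81837151 -0.38044941 -4.02548421] [-2.15115573 -0.41483112 -0.02536439]
[[-0.001  0.985 -0.174]
 [ 0.01   0.174  0.985]
 [ 1.    -0.001 -0.01 ]]
togo [0.01  0.001 0.   ]
```

View pics/side3.png

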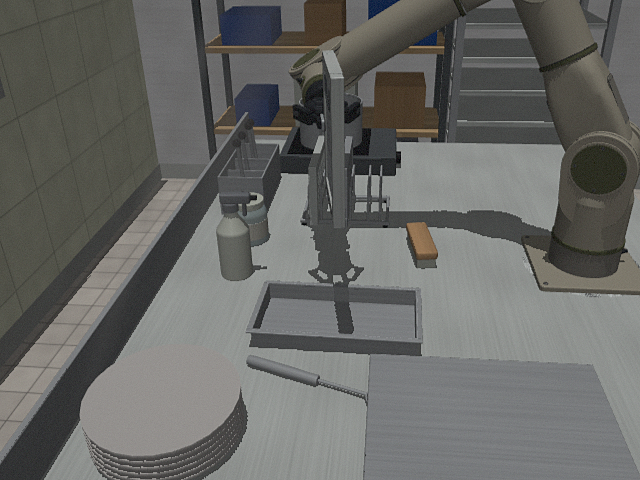

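The side view shows the filter upright, with its lower end at about (338, 226) above the pan and no visible lean. The other panels, the brush and the pan have not moved. Now the scene view, to check for in-plane tilt and slip.

Run:
```python
import cv2
a=cv2.imread("pics/scene3.png")[80:330,200:500]; cv2.imwrite("pics/z3.png",cv2.convertScaleAbs(cv2.resize(a,None,fx=2.4,fy=2.4,interpolation=3),alpha=1.3))
from ik import *
o=manip.get_obs();T=R.from_quat(o['ee_rot']);c=np.load("scene3.npz");s=np.load("side3.npz")
ctr=np.array(o['position'])+T.apply([0,0,.059])
for v,n in((c,"scene"),(s,"side")):
  print(n,[proj(v["K"],v["Rc"],v["C"],ctr+T.apply([a*.125,0,b*.09])).round(0).tolist() for a,b in((1,1),(1,-1),(-1,-1),(-1,1))])
```

```text
scene [[379.0, 27.0], [350.0, 78.0], [345.0, 167.0], [371.0, 117.0]]
side [[337.0, 76.0], [327.0, 49.0], [330.0, 183.0], [339.0, 228.0]]
```

View pics/z3.png

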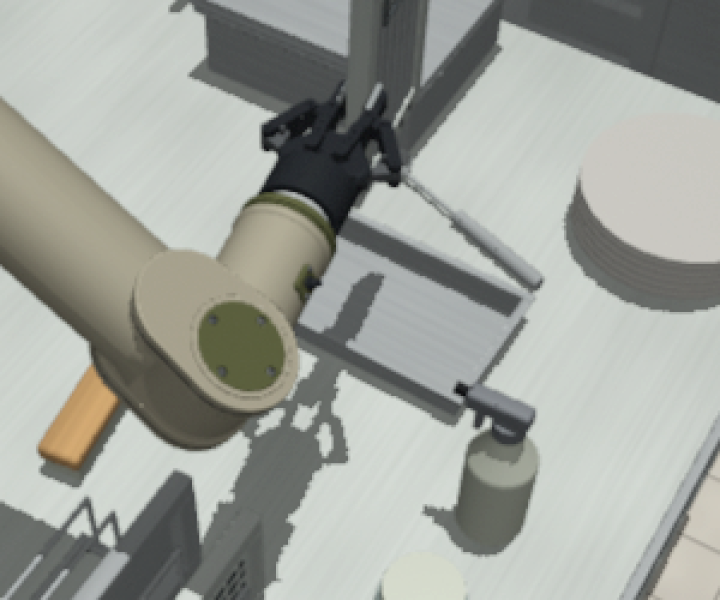

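The projected filter corners match the side image within about 2–3 px, so it hasn't slipped. I'll make a small centring move, lower a little and settle.

step_arm --pt "1 0 2 -10 0.005 0 0" --pt "1 0 4 -20 0.01 0 0" --pt "1 0 6 -30 0.01 0 0" --pt "1 0 6 -40 0.01 0 0" --pt "1 0 6 -50 0.01 0 0" --pt "1 0 6 -55 0.01 0 0" --pt "1 0 6 -55 0.01 0 0" --pt "1 0 6 -55 0.01 0 0" --pt "1 0 6 -55 0.01 0 0" --pt "1 0 6 -55 0.01 0 0"

```text
clock: 10.45
position: [0.55, 0.209, 0.3367]
ee_rot: [0.453, 0.542, 0.456, -0.542]
ft_force: [-0.2, -0.3, -3.7]
grip_width: 0.218
grasp_force: 108.4
```

Run:
```python
from ik import *
o=manip.get_obs();print(o['clock'],np.round(o['position'],4),np.round(o['joint_pos'],3),np.abs(o['joint_velocities']).max(),o['ft_force'],o['torque'])
T=R.from_quat(o['ee_rot']);print(T.as_matrix().round(3))
ctr=np.array(o['position'])+T.apply([0,0,.059]);print("drain",ctr-[0,0,.125])
im,K,Rc,C=cam("side");a=cv2.resize(im[40:370,230:440],None,fx=1.8,fy=1.8,interpolation=3)
b=cam("wrist")[0];b=cv2.resize(b,(420,315))
o=np.zeros((594,800,3),np.uint8);o[:a.shape[0],:a.shape[1]]=a[:594];o[:315,380:800]=b;cv2.imwrite("pics/f.png",o)
print([proj(K,Rc,C,ctr+T.apply([a*.125,0,b*.09])).round(0).tolist() for a,b in((1,1),(1,-1),(-1,-1),(-1,1))])
```

```text
10.45 [0.55   0.209  0.3367] [ 0.433  0.59  -0.384  1.663 -1.235  1.675  0.638] 0.0023813943414859136 [-0.20312338 -0.26530481 -3.7248932 ] [-2.05288633 -0.32756074  0.03891366]
[[-0.002  0.985 -0.174]
 [-0.002  0.174  0.985]
 [ 1.     0.003  0.002]]
drain [0.53971878 0.26711864 0.21183486]
[[337.0, 111.0], [328.0, 81.0], [330.0, 210.0], [338.0, 256.0]]
```

View pics/f.png

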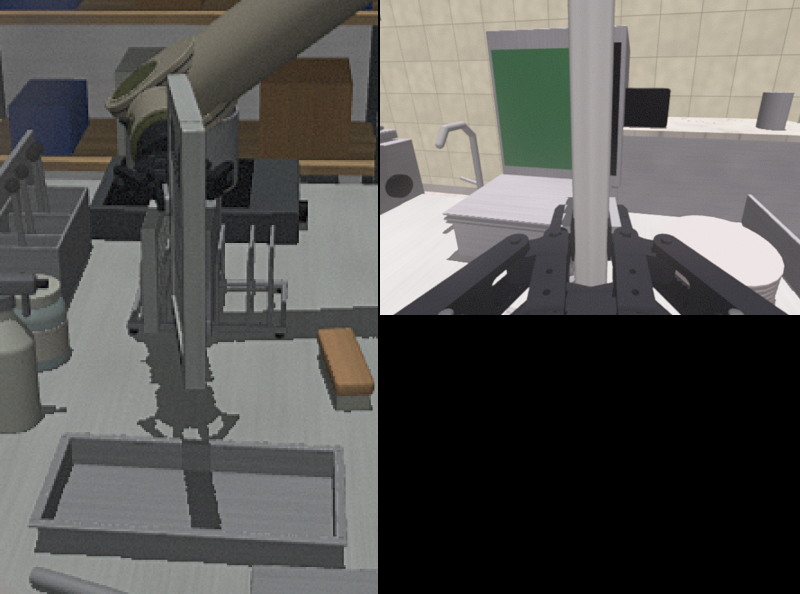

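The filter hangs upright. Its near bottom corner is at side pixel (338, 254), against a prediction of (338, 256), centred over the pan and touching nothing. I'm handing it in.

```bash
python3 -c "
from workcell import manip
print(manip.hand_in())"
```

```text
the job is handed in; nothing more can be done
None
```

I handed the job in: the filter is held still in the gripper with its handle end up, the drain end over the middle of the pan about 170 mm above the rim and touching nothing. In the last views nothing else had moved, and the verdict was not shown.

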